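# Push the jar carrier round the L-shaped slot to the label reader

## Robot

A 7-joint arm with a two-finger parallel gripper is mounted at the origin on the work surface. World frame = base frame: x ahead of the robot, y to its left, z up, the work surface at z = 0. Lengths are in m, angles in degrees, forces in N, time in s.
With the tool pointing down it reaches from about 0.4 to 0.85 m from the base axis. Payload 6.9 kg.
Tool frame: the origin (TCP) lies between the finger pads; the fingertips stand 22 mm ahead of it and the grasp point (between the pads) lies 3 mm ahead of it (ctrl.nose_length is the distance from the TCP to the fingertips, in m); z points along the fingers, y is the line along which they close (so a half turn about z gives the same grasp; the last joint's range is limited). The gripper opens to 85 mm and grips with 20 to 120 N. Pads are 22 mm wide; open, the fingers measure 114 mm over their backs; the gripper's body (76 mm by 85 mm) begins 54 mm behind the grasp point. The pads swing forward as they close: fully open they stand 13 mm farther back than shut.
Start: joints at [80.185, 29.078, -13.613, 85.955, 7.202, 65.827, -8.869], TCP at [0.171, -0.601, 0.253] pointing down, gripper open.
Joint ranges: [-176.47, 176.47], [-13.61, 117.27], [-81.72, 77.17], [0.22, 143.17], [-87.28, 267.28], [10, 112.55], [-165.47, 165.47]. Speed limits (degrees/s): [136.94, 136.94, 180, 180, 180, 180, 180].

## Interface

Orientations are given as [roll, pitch, yaw] about the fixed x, y, z axes, in that order (R = Rz(yaw) Ry(pitch) Rx(roll)).
In Python, from plant import ctrl gives the robot as it stands. The module is installed in compiled form; this text tells all that it offers.
- The arm moves only by the shell command python3 -m jog 'ROWS' [FORCE]. ROWS is JSON, a list that holds one entry, the list of rows, each a list of 5 numbers: the shift along the tool's x, y, z each as a share of 400 mm, from -1 to 1, then the turn about the tool's z as a share of pi rad, from -1 to 1, then the gripper's target within -1 to 1 (shut at 1, half-way at 0, fully open at -1). In form: [[[tx, ty, tz, turn, jaw], ...]]. A call has exactly 5 rows; each row is the pose to reach, as a shift and turn from the pose commanded when the call began, along the tool's axes at that moment, turning the shorter way round; what a row does not reach only later rows make up. A row lasts 1/12 s, in which the tool goes at most 41.7 mm and 7.16 degrees, less where a joint would pass 70% of its speed; a pose out of reach is approached as far as the arm can. A call with a number of a shift or a turn outside -1 to 1 is refused whole. A call with a gripper value outside its range is refused whole. The fingers move at their own pace and stop on an object; FORCE is the grip in N (left out, the last holds). Time passes only in rows, so rows that repeat a pose let the fingers close, or fill a call up. It gives the time, the measured TCP pose, the force, the opening and the grip force at its end, in the units of the state.
- ctrl.get_obs(): the state, without advancing time (a new reading comes with each control period).
- ctrl.read_camera(name): name is "side" or "top"; returns a dict with "image" (420x560x3 uint8, red, green, blue), "z_map" (420x560 float32, m along the optical axis (not along the pixel's ray), 0 where there is no reading), "fx", "fy", "cx", "cy" (pixels), "k1" (the pictures are not rectified: a ray, as slopes to the right and down, at radius r is drawn at 1 + k1 r^2 times it, then the intrinsics apply), "rvec" (rotation vector, rad) and "tvec" (3), from world to camera coordinates, as OpenCV has them. Camera axes: x right, y down, z forward; pixel columns grow to the right and rows downward; lengths in m; the calibration is good to about 2 mm. A picture is of the moment at which its call begins.
- ctrl.sign_off(): hands the job in; it is judged then, once.
The state is a dict: "t": time; "joint_positions": joint angles; "dq": joint speeds; "joint_efforts": joint torques, N m; "position": TCP position; "tcp_rot": TCP orientation; "ft_force": force on the tool from outside, world axes, zero at the start; "ft_torque": the same for the moment, N m; "grip_width": finger opening in m; "grasp_force": force on a finger pad.
Only numpy, scipy, OpenCV 4.12 (cv2) and the standard library are available. Lean on these libraries where they do the work, as an engineer would, in place of code of your own. Each camera call takes 0.05 s, during which the arm holds its last target. There are 200 camera calls.

## Task

Without gripping or lifting anything, push the round blue carrier by its rim along the L-shaped slot of the white deck to the corner, then round the corner and on to the very end of the slot in front of the label reader, so that its guide pin is fully home against the end. Let the sample jar ride along upright in the carrier without touching it, leave the other jar, the bottle and the beaker where they stand, and draw the hand back at the end.

Things in the scene. Friction and masses are not known exactly. Their poses are not given: they have to be found in the camera images.
- deck: White fixed deck plate on the black counter, 24 mm high, with a dark L-shaped slot 20 mm wide, 20 mm deep. Origin on the counter, 24 mm below the slot's corner; z up. The plate spans x -75..185, y -215..75 mm in its frame, turned by up to 0.4 rad. The slot's first leg lies along x = 0 at negative y; the second along y = 0 at positive x.
- slot_start (a point): Blind start of the slot's first leg, on the deck's top: pin centre when it touches that end, 150 mm from the corner along the deck's -y; axes as the deck's.
- slot_corner (a point): The slot's corner on the deck's top surface (24 mm above the counter), where the centre lines of both legs cross; axes as the deck's. Pushed along the first leg, the pin stops against the wall 3 mm past this point.
- slot_home (a point): Where the carrier's centre is when fully home (pin touching the end of the second leg), on the deck's top, 110 mm from the corner along the deck's +x; axes as the deck's. Short blue lines on the deck flank it. A white label reader head, 75 mm high above the counter, 90 mm wide, with a red window, stands 75 to 115 mm beyond it.
- carrier: Loose round blue carrier dish, 110 mm across, 22 mm high, about 0.4 kg, upright outer wall, rim 24 mm thick round a recess 62 mm wide, 10 mm deep. It lies flat on the deck and slides with dry friction (2 to 8 N to push). Origin at the centre of its underside, on the pin's axis; z up; it may turn about z. It starts in the first leg, 95 to 147 mm from the corner.
- carrier_pin (a point): Lower end of the carrier's steel guide pin, 14 mm thick, 18 mm long, under its centre, hidden in the slot. It has 3 mm play to each side and stops hard at the slot's ends and corner; nothing holds the carrier down.
- sample_mid (a point): Centre (half-way up) of the squat white sample jar with black cap, 54 mm across, 45 mm high, about 0.12 kg, standing loose in the carrier's recess; its top is 57 mm above the deck.
- cream_mid (a point): Centre (half-way up) of a small amber glass jar with white cap, 44 mm across, 50 mm high, standing on the deck in the inner angle of the L. To be left alone.
- amber_mid (a point): Centre (half-way up) of an amber bottle with black cap, 48 mm across, 105 mm high, standing on the counter just beyond the deck's +y edge. To be left alone.
- beaker_mid (a point): Centre (half-way up) of a white beaker, 60 mm across, 70 mm high, standing on the counter beyond the deck's -y edge. To be left alone.
Not all that is in view belongs to the job. Of the things that look like the carrier, the middle-sized one is meant.

How it is judged:
By the outcome, as a careful person would: the job done as asked, in the order asked, and still so for the second after the job is handed in, with the robot touching nothing.
It also fails if it takes over 64 s, if anything falls off the work surface, if the arm or the gripper's body presses on something with over 40 N, if the wrist force passes 120 N, or if a joint passes its speed limit or range.

## Working session

There is one attempt and no reset: what is moved stays moved. The work goes in short steps, Python scripts to look and compute and a shell command to move; the robot and the scene stay as the last step left them, time stands still between calls to the robot, and variables do not carry over. Pictures are saved under pics/ and viewed, at most 10 in all, crops included, and the job is handed in when it is done.

```bash
mkdir -p pics
cat > h.py <<'E'
import numpy as np, cv2
from plant import ctrl
def cam(n):
    c=ctrl.read_camera(n); c['R']=cv2.Rodrigues(np.array(c['rvec'],float))[0]; c['t']=np.array(c['tvec'],float).ravel(); return c
def rays(c,uv):
    uv=np.atleast_2d(np.array(uv,float)); d=(uv-[c['cx'],c['cy']])/[c['fx'],c['fy']]
    s=d.copy()
    for _ in range(20): s=d/(1+c['k1']*(s**2).sum(1,keepdims=True))
    return np.c_[s,np.ones(len(s))]
def plane(c,uv,z):
    r=rays(c,uv)@c['R']; o=-c['R'].T@c['t']; return o+r*((z-o[2])/r[:,2])[:,None]
def depth(c,uv):
    uv=np.atleast_2d(np.array(uv,int)); zz=c['z_map'][uv[:,1],uv[:,0]]
    return (rays(c,uv)*zz[:,None]-c['t'])@c['R']
def proj(c,p):
    q=np.atleast_2d(p)@c['R'].T+c['t']; s=q[:,:2]/q[:,2:]; s=s*(1+c['k1']*(s**2).sum(1,keepdims=True)); return s*[c['fx'],c['fy']]+[c['cx'],c['cy']]
def save(c,f,crop=None,k=1):
    im=c['image'][:,:,::-1]
    if crop: im=im[crop[1]:crop[3],crop[0]:crop[2]]
    cv2.imwrite('pics/'+f,cv2.resize(im,None,fx=k,fy=k))
E
python3 - <<'E'
from h import *
o=ctrl.get_obs(); print({k:np.round(v,3) for k,v in o.items()},ctrl.nose_length)
a=cam('top');b=cam('side')
for c in(a,b):print(-c['R'].T@c['t'],c['R'][2])
save(a,'top0.png');save(b,'side0.png')
E
```

```text
{'t': np.float64(0.0), 'joint_positions': array([ 80.185,  29.128, -13.61 ,  86.006,   7.2  ,  65.827,  -8.871]), 'dq': array([-0.076, -0.147,  0.113,  0.027,  0.047, -0.041,  0.102]), 'joint_efforts': array([-0.0000e+00, -6.2060e+01, -2.1870e+00, -2.4965e+01,  1.3000e-02,
        1.2000e-02, -0.0000e+00]), 'position': array([ 0.171, -0.601,  0.252]), 'tcp_rot': array([-1.79898e+02, -1.00000e-03,  1.58590e+01]), 'ft_force': array([-0.903,  0.173,  0.478]), 'ft_torque': array([-0.041,  0.006, -0.017]), 'grasp_force': np.float64(0.0), 'grip_width': np.float64(0.086)} 0.022
[ 0.4725888  -0.01762957  0.94289708] [ 0.10783851 -0.01890283 -0.9939887 ]
[0.36408149 0.68810304 0.53796941] [ 0.21018131 -0.80589295 -0.5534983 ]
```

View pics/top0.png

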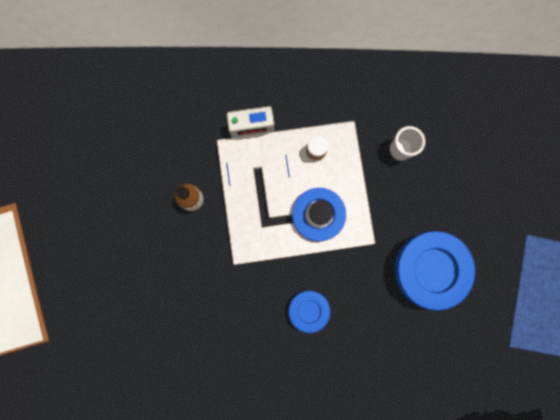

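View pics/side0.png

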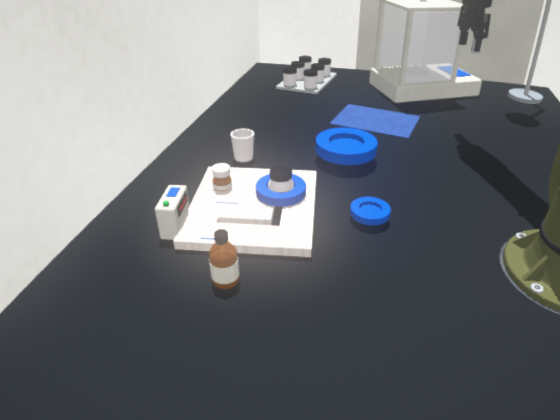

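The top view shows three blue dishes: large at (436,271), small at (309,311), and middle-sized at (320,214), which holds the jar on the deck. The last is the one I want. Slot corner is near (265,222), the home end near (258,170), the reader at (250,122), cream jar (317,148), bottle (188,197) and beaker (408,143).

```bash
cat > m.py <<'E'
from h import *
def blue(c):
    h=cv2.cvtColor(c['image'],cv2.COLOR_RGB2HSV); return ((h[...,0]>105)&(h[...,0]<125)&(h[...,1]>150)&(h[...,2]>60)).astype(np.uint8)
def carrier(c,near=None,r=(.045,.065),z=.046):
    "circle fit on outer contour cast on rim-top plane"
    out=[]
    for k in cv2.findContours(blue(c),cv2.RETR_EXTERNAL,cv2.CHAIN_APPROX_NONE)[0]:
        if cv2.contourArea(k)<300: continue
        p=plane(c,cv2.convexHull(k)[:,0],z)[:,:2]*1000
        (x,y),R=cv2.minEnclosingCircle(p.astype(np.float32)); out.append((k[:,0].mean(0).round(),round(x/1000,4),round(y/1000,4),round(R/1000,4)))
    return out
E
python3 - <<'E'
from m import *
a=cam('top');b=cam('side')
for n,c in(('t',a),('s',b)):
    for o in carrier(c): print(n,o)
g=a['image']
# deck: white pixels
h=cv2.cvtColor(g,cv2.COLOR_RGB2HSV); w=((h[...,1]<60)&(h[...,2]>130)).astype(np.uint8); w[:75]=0
k=max(cv2.findContours(cv2.morphologyEx(w,cv2.MORPH_OPEN,np.ones((5,5))),cv2.RETR_EXTERNAL,cv2.CHAIN_APPROX_NONE)[0],key=lambda k:cv2.contourArea(k) if 200<k[:,0,0].mean()<400 else 0)
p=plane(a,cv2.convexHull(k)[:,0],.024)[:,:2]*1000
q=cv2.approxPolyDP(cv2.convexHull(p.astype(np.float32)),15,True)[:,0]; print('deck corners mm',q)
# slot dark pixels in deck
d=((h[...,2]<60)).astype(np.uint8); m=np.zeros_like(d); cv2.rectangle(m,(235,158),(305,240),1,-1); d&=m
k=max(cv2.findContours(d,cv2.RETR_EXTERNAL,cv2.CHAIN_APPROX_NONE)[0],key=cv2.contourArea)
ap=cv2.approxPolyDP(k,3,True)[:,0]; print(ap.tolist(), plane(a,ap,.024).round(4)[:,:2].tolist())
# blue home lines
for u in carrier(a,z=.024): pass
bm=((h[...,0]>105)&(h[...,0]<130)&(h[...,1]>70)).astype(np.uint8)
for k in cv2.findContours(bm,cv2.RETR_EXTERNAL,cv2.CHAIN_APPROX_NONE)[0]:
    x,y,W,H=cv2.boundingRect(k)
    if 215<x<300 and 140<y<190: print('line',x,y,W,H,plane(a,[[x+W/2,y+H/2]],.024).round(4))
# heights by depth
for n,uv in dict(counter=(340,330),deck=(240,240),rim=(298,206),rim2=(342,222),cap=(321,212),cream=(317,147),bottle=(184,192),reader=(240,113)).items(): print(n,depth(a,uv).round(4))
save(a,'crop.png',(215,95,440,270),3)
E
```

```text
t (array([309., 311.]), 0.379, -0.0823, 0.0424)
t (array([435., 270.]), 0.4615, -0.3366, 0.083)
t (array([318., 214.]), 0.5723, -0.0997, 0.0542)
s (array([370., 210.]), 0.3742, -0.0456, 0.0499)
s (array([346., 145.]), 0.4567, -0.3258, 0.1082)
deck corners mm [[ 773.03656 -177.22917]
 [ 728.0841   108.86504]
 [ 472.58292   70.29584]
 [ 515.29114 -217.82999]]
[[256, 170], [263, 224], [291, 222], [290, 216], [267, 217], [261, 173]] [[0.6649, 0.0263], [0.5526, 0.0104], [0.5572, -0.047], [0.5695, -0.0449], [0.567, 0.0023], [0.6587, 0.0158]]
line 291 188 55 54 [[ 0.5721 -0.1035  0.024 ]]
counter [[ 0.3363 -0.1501  0.0023]]
deck [[0.5193 0.0567 0.0262]]
rim [[ 0.5879 -0.0603  0.0437]]
rim2 [[ 0.556  -0.1487  0.0465]]
cap [[ 0.5716 -0.1028  0.083 ]]
cream [[ 0.7016 -0.0959  0.0761]]
bottle [[0.605  0.1578 0.1026]]
reader [[0.7684 0.0572 0.0788]]
```

View pics/crop.png

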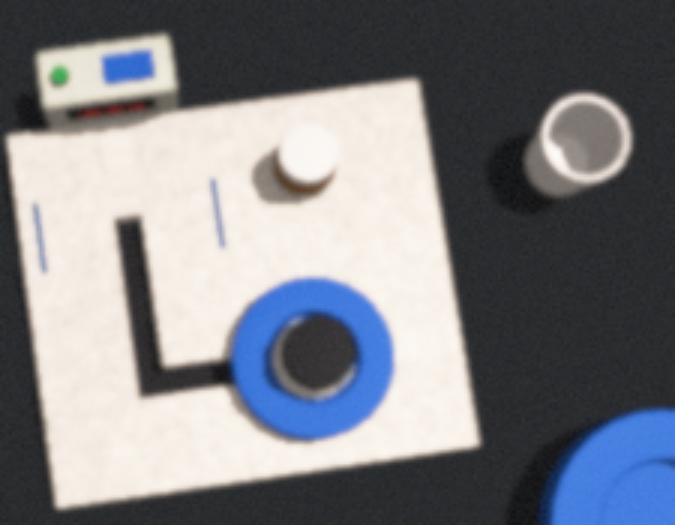

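The crop confirms it: the carrier with the black-capped jar sits in the first leg, clear of the cream jar, with R≈54 mm and its rim at z≈45 mm. From the plate corners, the deck origin is at (557.4, 7.0) mm with yaw ≈8.55°. That puts the carrier at deck (-1,-108). I'll move behind it with the fingers shut.

```bash
cat > d.py <<'E'
from m import *
A=np.radians(8.55); O=np.array([.5574,.0070]); M=np.array([[np.cos(A),np.sin(A)],[-np.sin(A),np.cos(A)]])
def deck(p): return (M@(np.array(p)[:2]-O)*1000).round(1)
def st():
    o=ctrl.get_obs(); print('t',round(float(o['t']),2),'tcp deck',deck(o['position']),'z',round(float(o['position'][2])*1000,1),'rot',np.round(o['tcp_rot'],1),'f deck',(M@o['ft_force'][:2]).round(1),np.round(o['ft_force'][2],1))
if __name__=='__main__': st()
E
python3 -m jog '[[[0.42,-0.24,0,0.0406,1],[0.42,-0.24,0,0.0406,1],[0.42,-0.24,0,0.0406,1],[0.42,-0.24,0,0.0406,1],[0.42,-0.24,0,0.0406,1]]]' 30
python3 d.py
```

```text
t: 0.62
position: [0.3094, -0.4593, 0.2534]
tcp_rot: [-179.9, -0.1, 8.8]
ft_force: [1.0, 0.6, 0.3]
grip_width: 0.0259
grasp_force: 0.0
t 0.62 tcp deck [-314.6 -424.2] z 253.4 rot [-1.799e+02 -1.000e-01  8.800e+00] f deck [1.1 0.5] 0.3
```

```bash
python3 -m jog '[[[0.39,-0.29,0,0,1],[0.39,-0.29,0,0,1],[0.39,-0.29,0,0,1],[0.39,-0.29,0,0,1],[0.39,-0.29,0,0,1]]]' >/dev/null
python3 -m jog '[[[0.39,-0.285,0,0,1],[0.39,-0.285,0,0,1],[0.39,-0.285,0,0,1],[0.39,-0.285,0,0,1],[0.39,-0.285,0,0,1]]]'
python3 d.py
```

```text
t: 1.45
position: [0.5832, -0.1845, 0.2532]
tcp_rot: [-179.9, -0.1, 8.8]
ft_force: [-0.1, 0.1, 0.8]
grip_width: 0.0002
grasp_force: 0.0
t 1.45 tcp deck [  -3.  -193.2] z 253.2 rot [-1.799e+02 -1.000e-01  8.800e+00] f deck [-0.1  0.1] 0.8
```

```bash
python3 -m jog '[[[0.005,0,0.1,0,1],[0.005,0,0.2,0,1],[0.005,0,0.3,0,1],[0.005,0,0.39,0,1],[0.005,0,0.45,0,1]]]' >/dev/null
python3 -m jog '[[[0,0,0.015,0,1],[0,0,0.03,0,1],[0,0,0.045,0,1],[0,0,0.05,0,1],[0,0,0.05,0,1]]]' >/dev/null
python3 - <<'E'
from d import *
st(); a=cam('top'); b=cam('side'); save(b,'side1.png',(160,120,380,290),3)
for o in carrier(a): print(o, deck(o[1:3]))
E
```

```text
t 2.28 tcp deck [  -3.7 -197.7] z 54.2 rot [ 1.8e+02 -1.0e-01  8.5e+00] f deck [-0.  -0.4] -0.0
(array([309., 312.]), 0.3786, -0.0825, 0.0421) [-190.1  -61.9]
(array([402., 276.]), 0.4488, -0.2698, 0.043) [-148.5 -257.6]
(array([319., 214.]), 0.5717, -0.1004, 0.0537) [  -1.8 -108.3]
```

View pics/side1.png

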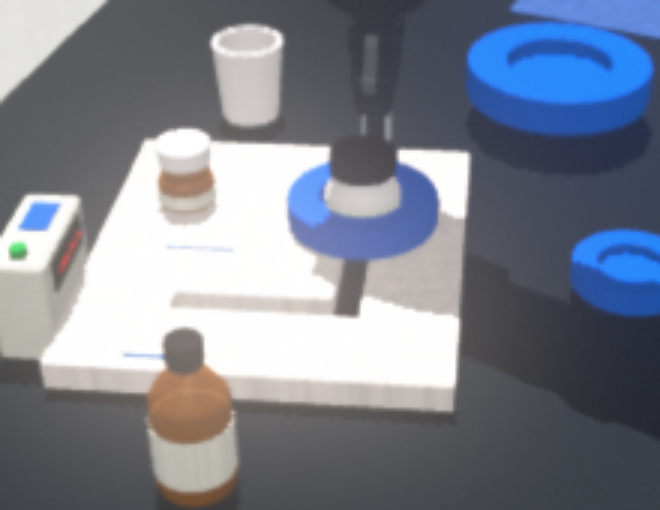

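The hand stands upright behind the carrier at crop (375,110), clear of both the carrier and the beaker. Next is a slow approach.

```bash
for i in 1 2; do :; done
python3 -m jog '[[[0.003,-0.01,0,0,1],[0.005,-0.02,0,0,1],[0.005,-0.0275,0,0,1],[0.005,-0.034,0,0,1],[0.005,-0.04,0,0,1]]]' >/dev/null; python3 d.py
python3 -m jog '[[[0,-0.005,0,0,1],[0,-0.01,0,0,1],[0,-0.015,0,0,1],[0,-0.02,0,0,1],[0,-0.025,0,0,1]]]' >/dev/null; python3 d.py
python3 -m jog '[[[0,-0.005,0,0,1],[0,-0.01,0,0,1],[0,-0.015,0,0,1],[0,-0.02,0,0,1],[0,-0.025,0,0,1]]]' >/dev/null
python3 - <<'E'
from d import *
st(); a=cam('top')
for o in carrier(a): print(o, deck(o[1:3]))
E
```

```text
t 2.8 tcp deck [  -2.2 -180.8] z 53.4 rot [-180.    -0.     8.6] f deck [-0.1 -0.2] 0.2
t 3.22 tcp deck [  -2.4 -171.9] z 53.3 rot [180.   -0.    8.5] f deck [-0.3 -2.7] 0.6
t 3.63 tcp deck [  -2.4 -161.2] z 53.3 rot [180.    0.    8.5] f deck [-0.9 -2.3] 0.1
(array([309., 311.]), 0.379, -0.0824, 0.0425) [-189.7  -61.9]
(array([310., 215.]), 0.5704, -0.084, 0.0534) [ -0.7 -91.9]
```

The carrier follows at about 2.5 N, with a TCP-to-carrier offset of about 69 mm. I'll continue towards the corner.

```bash
python3 -m jog '[[[0,-0.0065,0,0,1],[0,-0.013,0,0,1],[0,-0.0195,0,0,1],[0,-0.026,0,0,1],[0,-0.0325,0,0,1]]]' >/dev/null; python3 d.py
python3 -m jog '[[[0,-0.0065,0,0,1],[0,-0.013,0,0,1],[0,-0.0195,0,0,1],[0,-0.026,0,0,1],[0,-0.0325,0,0,1]]]' >/dev/null; python3 d.py
python3 -m jog '[[[0,-0.0065,0,0,1],[0,-0.013,0,0,1],[0,-0.0195,0,0,1],[0,-0.026,0,0,1],[0,-0.0325,0,0,1]]]' >/dev/null; python3 d.py
python3 - <<'E'
from d import *
a=cam('top')
for o in carrier(a): print(o, deck(o[1:3]))
E
```

```text
t 4.1 tcp deck [  -2.4 -148. ] z 53.3 rot [-180.     0.     8.6] f deck [-0.1 -3.1] 0.4
t 4.52 tcp deck [  -2.5 -135.2] z 53.3 rot [180.    0.    8.5] f deck [-1.  -3.2] 0.3
t 4.93 tcp deck [  -2.4 -122.1] z 53.3 rot [-180.     0.     8.5] f deck [-0.2 -3.7] 1.1
(array([309., 311.]), 0.3791, -0.0823, 0.0424) [-189.6  -61.8]
(array([455., 255.]), 0.4808, -0.3659, 0.0715) [-131.2 -357.4]
(array([290., 216.]), 0.5692, -0.0452, 0.0545) [  3.9 -53.4]
```

```bash
python3 -m jog '[[[0,-0.0065,0,0,1],[0,-0.013,0,0,1],[0,-0.0195,0,0,1],[0,-0.026,0,0,1],[0,-0.0325,0,0,1]]]' >/dev/null; python3 d.py
python3 -m jog '[[[0,-0.0065,0,0,1],[0,-0.013,0,0,1],[0,-0.0195,0,0,1],[0,-0.026,0,0,1],[0,-0.0325,0,0,1]]]' >/dev/null; python3 d.py
python3 -m jog '[[[0,-0.0065,0,0,1],[0,-0.013,0,0,1],[0,-0.0195,0,0,1],[0,-0.026,0,0,1],[0,-0.0325,0,0,1]]]' >/dev/null; python3 d.py
python3 - <<'E'
from d import *
a=cam('top')
for o in carrier(a): print(o, deck(o[1:3]))
E
```

```text
t 5.4 tcp deck [  -2.3 -109. ] z 53.3 rot [-180.     0.     8.6] f deck [-0.5 -3.4] 0.6
t 5.82 tcp deck [ -2.3 -96.1] z 53.3 rot [-180.    -0.     8.6] f deck [-0.4 -4.2] 0.8
t 6.23 tcp deck [ -2.3 -83.1] z 53.3 rot [-180.     0.     8.5] f deck [-0.4 -3.3] 0.7
(array([299., 311.]), 0.3788, -0.0749, 0.0402) [-188.8  -54.4]
(array([442., 267.]), 0.4615, -0.3375, 0.0824) [-146.1 -326.4]
(array([269., 220.]), 0.5632, -0.0072, 0.0538) [  3.6 -14.9]
```

```bash
python3 -m jog '[[[0,-0.005,0,0,1],[0,-0.01,0,0,1],[0,-0.015,0,0,1],[0,-0.02,0,0,1],[0,-0.025,0,0,1]]]' >/dev/null; python3 d.py
python3 -m jog '[[[0,-0.0025,0,0,1],[0,-0.005,0,0,1],[0,-0.0075,0,0,1],[0,-0.0075,0,0,1],[0,-0.0075,0,0,1]]]' >/dev/null; python3 d.py
python3 -m jog '[[[0,-0.002,0,0,1],[0,-0.004,0,0,1],[0,-0.005,0,0,1],[0,-0.005,0,0,1],[0,-0.005,0,0,1]]]' >/dev/null; python3 d.py
```

```text
t 6.7 tcp deck [ -2.3 -73.1] z 53.3 rot [-180.    -0.     8.5] f deck [-1. -4.] 0.9
t 7.12 tcp deck [ -2.3 -70.1] z 53.3 rot [-180.    -0.     8.6] f deck [ 1.2 -1.7] 0.9
t 7.53 tcp deck [ -2.3 -68.3] z 53.3 rot [-180.    -0.     8.6] f deck [-1.3 -2.3] 0.3
```

```bash
python3 -m jog '[[[0,-0.002,0,0,1],[0,-0.004,0,0,1],[0,-0.005,0,0,1],[0,-0.005,0,0,1],[0,-0.005,0,0,1]]]' >/dev/null; python3 d.py
python3 -m jog '[[[0,-0.001,0,0,1],[0,-0.0025,0,0,1],[0,-0.0025,0,0,1],[0,-0.0025,0,0,1],[0,-0.0025,0,0,1]]]' >/dev/null; python3 d.py
python3 - <<'E'
from d import *
a=cam('top')
for o in carrier(a): print(o, deck(o[1:3]))
E
```

```text
t 7.95 tcp deck [ -2.3 -66.2] z 53.3 rot [-180.     0.     8.6] f deck [ 0.3 -1.6] 0.4
t 8.37 tcp deck [ -2.3 -65.3] z 53.3 rot [-180.     0.     8.6] f deck [-0.3 -1.3] 0.3
(array([437., 269.]), 0.461, -0.3367, 0.0829) [-146.4 -325.5]
(array([258., 221.]), 0.5618, 0.0086, 0.0538) [4.6 0.9]
```

```bash
python3 -m jog '[[[0,-0.001,0,0,1],[0,-0.0025,0,0,1],[0,-0.0025,0,0,1],[0,-0.0025,0,0,1],[0,-0.0025,0,0,1]]]' >/dev/null; python3 d.py
python3 -m jog '[[[0,-0.001,0,0,1],[0,-0.0025,0,0,1],[0,-0.0025,0,0,1],[0,-0.0025,0,0,1],[0,-0.0025,0,0,1]]]' >/dev/null; python3 d.py
python3 -m jog '[[[0,-0.001,0,0,1],[0,-0.0025,0,0,1],[0,-0.0025,0,0,1],[0,-0.0025,0,0,1],[0,-0.0025,0,0,1]]]' >/dev/null; python3 d.py
```

```text
t 8.83 tcp deck [ -2.3 -64.3] z 53.3 rot [-180.     0.     8.6] f deck [-0.3 -2.5] 0.6
t 9.25 tcp deck [ -2.4 -64.1] z 53.3 rot [180.   -0.    8.5] f deck [ 0.4 -5.6] -1.1
t 9.67 tcp deck [ -2.5 -63.9] z 53.3 rot [179.9   0.    8.5] f deck [-0.7 -7.9] 0.0
```

The pin has stopped against the corner wall (force rising, no further motion). Now back off, lift clear and come round to the -x side.

```bash
python3 -m jog '[[[0,0.01,0,0,1],[0,0.03,0,0,1],[0,0.05,0,0,1],[0,0.07,0,0,1],[0,0.07,0,0,1]]]' >/dev/null; python3 d.py
python3 -m jog '[[[0,0,-0.05,0,1],[0,0,-0.1,0,1],[0,0,-0.16,0,1],[0,0,-0.2,0,1],[0,0,-0.2,0,1]]]' >/dev/null; python3 d.py
python3 -m jog '[[[-0.06,-0.06,0,0,1],[-0.12,-0.12,0,0,1],[-0.18,-0.18,0,0,1],[-0.23,-0.23,0,0,1],[-0.23,-0.23,0,0,1]]]' >/dev/null
python3 - <<'E'
from d import *
st(); a=cam('top'); b=cam('side'); save(b,'side2.png',(140,120,400,300),2.5)
for c in(a,b):
  for o in carrier(c): print(o, deck(o[1:3]))
E
```

```text
t 10.08 tcp deck [ -2.5 -92.8] z 53.2 rot [179.9   0.    8.4] f deck [-0.8 -0.2] -0.5
t 10.5 tcp deck [ -0.6 -90.6] z 136.7 rot [179.9  -0.3   8.5] f deck [0.7 0.2] 0.1
t 10.92 tcp deck [-99.1   5.7] z 132.7 rot [-179.9    0.3    8.8] f deck [0.  0.5] -1.2
(array([435., 270.]), 0.461, -0.3366, 0.083) [-146.4 -325.4]
(array([261., 213.]), 0.5618, 0.0097, 0.0541) [4.8 2. ]
(array([370., 210.]), 0.3742, -0.0453, 0.0502) [-188.9  -24.5]
(array([355., 147.]), 0.4522, -0.3269, 0.1072) [-153.7 -314.5]
```

View pics/side2.png

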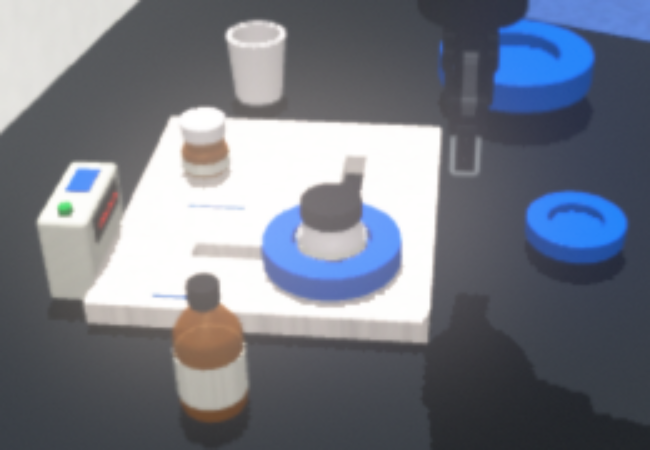

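The carrier is at the corner with the jar upright in it, and the hand is clear on the -x side. Lower and push.

```bash
python3 -m jog '[[[0,0,0.05,0,1],[0,0,0.1,0,1],[0,0,0.15,0,1],[0,0,0.2,0,1],[0,0,0.2,0,1]]]' >/dev/null; python3 d.py
python3 -m jog '[[[0.005,0,0,0,1],[0.01,0,0,0,1],[0.015,0,0,0,1],[0.02,0,0,0,1],[0.025,0,0,0,1]]]' >/dev/null; python3 d.py
python3 -m jog '[[[0.005,0,0,0,1],[0.01,0,0,0,1],[0.015,0,0,0,1],[0.02,0,0,0,1],[0.025,0,0,0,1]]]' >/dev/null; python3 d.py
python3 -m jog '[[[0.005,0,0,0,1],[0.01,0,0,0,1],[0.015,0,0,0,1],[0.02,0,0,0,1],[0.025,0,0,0,1]]]' >/dev/null; python3 d.py
python3 - <<'E'
from d import *
a=cam('top')
for o in carrier(a): print(o, deck(o[1:3]))
E
```

```text
t 11.43 tcp deck [-95.   1.] z 50.2 rot [-180.     0.2    8.5] f deck [-0.  -0.4] -0.4
t 11.85 tcp deck [-83.5   1.4] z 54.1 rot [ 1.8e+02 -1.0e-01  8.5e+00] f deck [ 0.4 -0.3] -0.8
t 12.27 tcp deck [-74.1   1.7] z 53.3 rot [-180.     0.     8.6] f deck [0.2 0.9] 0.2
t 12.68 tcp deck [-64.1   1.6] z 53.3 rot [-180.     0.     8.5] f deck [0.1 0.3] -0.2
(array([435., 270.]), 0.4615, -0.3366, 0.083) [-145.9 -325.5]
(array([257., 203.]), 0.5848, 0.021, 0.0441) [29.2  9.8]
```

```bash
python3 -m jog '[[[0.004,0,0,0,1],[0.008,0,0,0,1],[0.012,0,0,0,1],[0.016,0,0,0,1],[0.02,0,0,0,1]]]' >/dev/null; python3 d.py
python3 -m jog '[[[0.005,0,0,0,1],[0.01,0,0,0,1],[0.015,0,0,0,1],[0.02,0,0,0,1],[0.025,0,0,0,1]]]' >/dev/null; python3 d.py
python3 -m jog '[[[0.006,0,0,0,1],[0.012,0,0,0,1],[0.018,0,0,0,1],[0.024,0,0,0,1],[0.03,0,0,0,1]]]' >/dev/null; python3 d.py
python3 - <<'E'
from d import *
b=cam('side'); save(b,'side3.png',(140,120,400,300),2.5)
E
```

```text
t 13.15 tcp deck [-56.7   1.5] z 53.2 rot [1.8e+02 1.0e-01 8.5e+00] f deck [-2.9 -0.7] 0.7
t 13.57 tcp deck [-46.    1.7] z 53.2 rot [-180.    -0.     8.6] f deck [-2.9 -0.2] 0.0
t 13.98 tcp deck [-34.    1.7] z 53.3 rot [-180.    -0.     8.6] f deck [-1.5 -0.4] -0.8
```

View pics/side3.png

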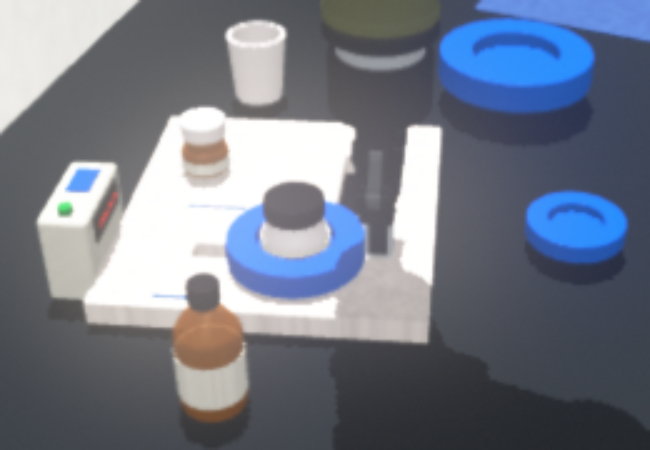

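The carrier is sliding along the second leg, jar upright. The hand only touches the rim at crop (375,235).

```bash
python3 -m jog '[[[0.0065,0,0,0,1],[0.013,0,0,0,1],[0.0195,0,0,0,1],[0.026,0,0,0,1],[0.0325,0,0,0,1]]]' >/dev/null; python3 d.py
python3 -m jog '[[[0.0065,0,0,0,1],[0.013,0,0,0,1],[0.0195,0,0,0,1],[0.026,0,0,0,1],[0.0325,0,0,0,1]]]' >/dev/null; python3 d.py
python3 -m jog '[[[0.0065,0,0,0,1],[0.013,0,0,0,1],[0.0195,0,0,0,1],[0.026,0,0,0,1],[0.0325,0,0,0,1]]]' >/dev/null; python3 d.py
python3 -m jog '[[[0.0065,0,0,0,1],[0.013,0,0,0,1],[0.0195,0,0,0,1],[0.026,0,0,0,1],[0.0325,0,0,0,1]]]' >/dev/null; python3 d.py
```

```text
t 14.45 tcp deck [-21.    1.6] z 53.3 rot [-180.    -0.     8.6] f deck [-2.2  0.2] -0.4
t 14.87 tcp deck [-8.1  1.6] z 53.3 rot [-180.     0.     8.6] f deck [-3.2  0.8] -0.6
t 15.28 tcp deck [4.9 1.6] z 53.3 rot [-180.     0.     8.6] f deck [-2.8 -0.3] 0.3
t 15.7 tcp deck [17.9  1.7] z 53.3 rot [-180.     0.     8.6] f deck [-3.7 -0.6] 0.6
```

```bash
python3 -m jog '[[[0.0065,0,0,0,1],[0.013,0,0,0,1],[0.0195,0,0,0,1],[0.025,0,0,0,1],[0.03,0,0,0,1]]]' >/dev/null; python3 d.py
python3 -m jog '[[[0.003,0,0,0,1],[0.006,0,0,0,1],[0.009,0,0,0,1],[0.011,0,0,0,1],[0.0125,0,0,0,1]]]' >/dev/null; python3 d.py
python3 -m jog '[[[0.0025,0,0,0,1],[0.005,0,0,0,1],[0.0075,0,0,0,1],[0.0075,0,0,0,1],[0.0075,0,0,0,1]]]' >/dev/null; python3 d.py
```

```text
t 16.12 tcp deck [29.9  1.6] z 53.3 rot [-180.    -0.     8.6] f deck [-3.4  0. ] 0.6
t 16.53 tcp deck [34.7  1.6] z 53.3 rot [-180.     0.     8.6] f deck [-3.2  0.6] 0.5
t 16.95 tcp deck [38.   1.6] z 53.3 rot [-180.    -0.     8.6] f deck [-2.1  0.2] -0.5
```

```bash
python3 -m jog '[[[0.0025,0,0,0,1],[0.005,0,0,0,1],[0.0075,0,0,0,1],[0.0075,0,0,0,1],[0.0075,0,0,0,1]]]' >/dev/null; python3 d.py
python3 -m jog '[[[0.0025,0,0,0,1],[0.005,0,0,0,1],[0.005,0,0,0,1],[0.005,0,0,0,1],[0.005,0,0,0,1]]]' >/dev/null; python3 d.py
python3 -m jog '[[[0.0025,0,0,0,1],[0.005,0,0,0,1],[0.005,0,0,0,1],[0.005,0,0,0,1],[0.005,0,0,0,1]]]' >/dev/null; python3 d.py
python3 -m jog '[[[0.002,0,0,0,1],[0.0025,0,0,0,1],[0.0025,0,0,0,1],[0.0025,0,0,0,1],[0.0025,0,0,0,1]]]' >/dev/null; python3 d.py
```

```text
t 17.37 tcp deck [40.9  1.7] z 53.3 rot [-180.    -0.     8.6] f deck [-2.6 -0.5] 1.0
t 17.78 tcp deck [42.8  1.6] z 53.3 rot [-180.    -0.     8.5] f deck [-1.4  0.4] 1.1
t 18.2 tcp deck [43.3  1.6] z 53.1 rot [180.    0.2   8.5] f deck [-7.4  0.4] 3.6
t 18.62 tcp deck [43.4  1.6] z 53.1 rot [180.    0.3   8.5] f deck [-8.4  0.3] 4.8
```

It has stopped hard at the end (same signature as at the corner). Back off gently along -x and check.

```bash
python3 -m jog '[[[-0.002,0,0,0,1],[-0.005,0,0,0,1],[-0.01,0,0,0,1],[-0.025,0,0,0,1],[-0.05,0,0,0,1]]]' >/dev/null; python3 d.py
python3 -m jog '[[[-0.05,0,0,0,1],[-0.1,0,0,0,1],[-0.15,0,0,0,1],[-0.2,0,0,0,1],[-0.2,0,0,0,1]]]' >/dev/null; python3 d.py
python3 - <<'E'
from d import *
a=cam('top'); b=cam('side'); save(a,'top4.png',(160,90,440,290),2.8); save(b,'side4.png',(140,120,400,300),2.5)
for o in carrier(a): print(o, deck(o[1:3]))
E
```

```text
t 19.03 tcp deck [27.1  1.9] z 53.6 rot [-180.    -0.2    8.6] f deck [0.2 0.5] 0.9
t 19.45 tcp deck [-58.3   1.4] z 53.3 rot [180.    0.2   8.5] f deck [-1.4 -0.2] 0.5
(array([435., 270.]), 0.461, -0.3368, 0.0829) [-146.4 -325.6]
(array([256., 169.]), 0.6612, 0.0265, 0.0547) [105.5   3.9]
```

View pics/top4.png

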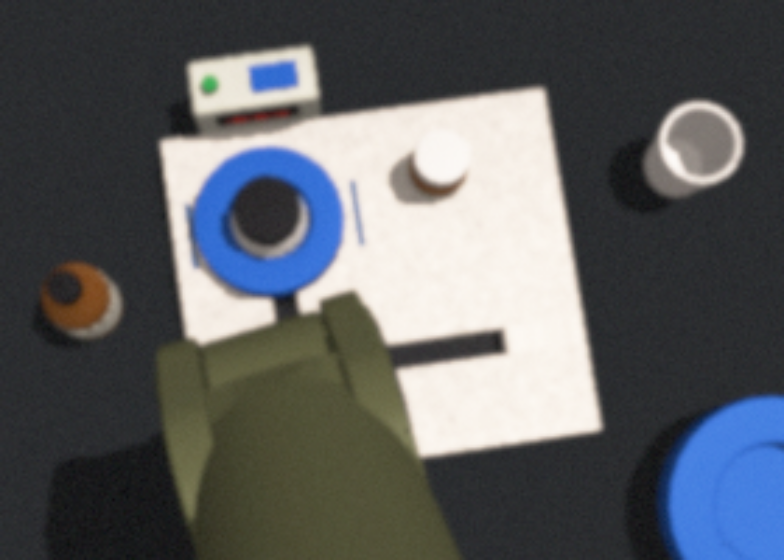

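View pics/side4.png

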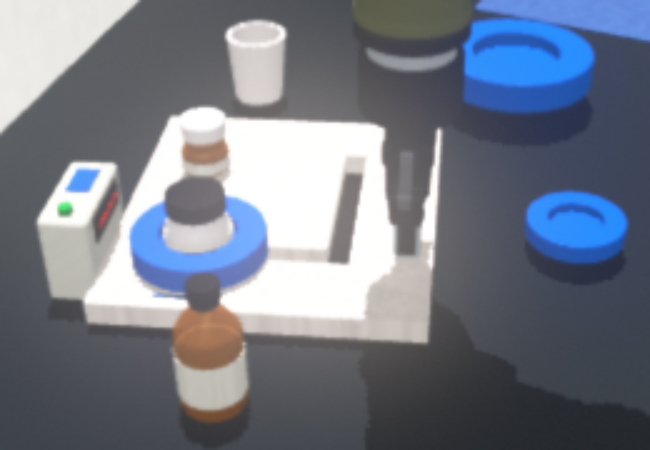

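The top view shows the carrier between the blue lines (crop (268,220)), the jar upright, and the other things where they were. My fit reads x=105.5, so I'll check it against the lines and the rim's far edge, which has no wall parallax.

Run:
```python
from d import *
from scipy.optimize import least_squares
a=cam('top'); print('lines',[deck(p) for p in plane(a,[[228.5,174.3],[287.6,166]],.024)])
k=max((k for k in cv2.findContours(blue(a),cv2.RETR_EXTERNAL,cv2.CHAIN_APPROX_NONE)[0] if abs(k[:,0].mean(0)-[256,169]).max()<8),key=cv2.contourArea)
P=np.array([deck(p) for p in plane(a,k[:,0],.046)])
for w in (P[P[:,0]>105],P):
    s=least_squares(lambda q:np.hypot(*(w-q[:2]).T)-54.5,[106,3],loss='soft_l1'); print('centre',s.x.round(1),np.abs(s.fun).mean().round(2))
print('deck z',depth(a,[[300,190],[345,200]]).round(4)[:,2])
q=depth(a,[[256+int(21*np.cos(t)),169+int(21*np.sin(t))] for t in np.arange(0,6.28,.785)]); print('rim z',q[:,2].round(4))
```

```text
lines [array([108.1,  60.7]), array([108.5, -63.1])]
centre [104.2   3.5] 0.97
centre [106.4   4.1] 2.53
deck z [0.0261 0.0224]
rim z [0.0463 0.0454 0.0485 0.0467 0.0458 0.0449 0.0454 0.0462]
```

The readings disagree by about one pixel (2 mm). I'll settle it by touch: push again gently and see whether the stop repeats at TCP x≈43.4.

```bash
python3 -m jog '[[[0.05,0,0,0,1],[0.1,0,0,0,1],[0.15,0,0,0,1],[0.19,0,0,0,1],[0.21,0,0,0,1]]]' >/dev/null; python3 d.py
python3 -m jog '[[[0.006,0,0,0,1],[0.012,0,0,0,1],[0.018,0,0,0,1],[0.024,0,0,0,1],[0.03,0,0,0,1]]]' >/dev/null; python3 d.py
python3 -m jog '[[[0.0025,0,0,0,1],[0.005,0,0,0,1],[0.0075,0,0,0,1],[0.0075,0,0,0,1],[0.0075,0,0,0,1]]]' >/dev/null; python3 d.py
```

```text
t 20.02 tcp deck [33.2  2. ] z 53.5 rot [-180.    -0.2    8.6] f deck [ 1.2 -0. ] 0.5
t 20.43 tcp deck [41.3  1.5] z 53.4 rot [180.    0.    8.5] f deck [0.2 0.5] -0.5
t 20.85 tcp deck [43.2  1.6] z 53.1 rot [180.    0.2   8.5] f deck [-4.7  0.7] 2.8
```

```bash
python3 -m jog '[[[0.001,0,0,0,1],[0.0025,0,0,0,1],[0.0025,0,0,0,1],[0.0025,0,0,0,1],[0.0025,0,0,0,1]]]' >/dev/null; python3 d.py
python3 -m jog '[[[0.001,0,0,0,1],[0.0025,0,0,0,1],[0.0025,0,0,0,1],[0.0025,0,0,0,1],[0.0025,0,0,0,1]]]' >/dev/null; python3 d.py
```

```text
t 21.27 tcp deck [43.3  1.6] z 52.9 rot [180.    0.3   8.5] f deck [-7.1  0. ] 4.2
t 21.68 tcp deck [43.4  1.6] z 52.9 rot [180.    0.4   8.6] f deck [-10.6  -0. ] 6.8
```

The stop is rigid and repeats at 43.4 mm: 10.6 N with no motion, against about 3 N sliding. The pin is home. Draw back.

```bash
python3 -m jog '[[[-0.002,0,0,0,1],[-0.005,0,0,0,1],[-0.01,0,0,0,1],[-0.025,0,0,0,1],[-0.05,0,0,0,1]]]' >/dev/null
python3 -m jog '[[[-0.05,0,0,0,1],[-0.1,0,0,0,1],[-0.15,0,0,0,1],[-0.2,0,0,0,1],[-0.22,0,0,0,1]]]' >/dev/null
python3 -m jog '[[[0,0,-0.05,0,1],[0,0,-0.1,0,1],[0,0,-0.15,0,1],[0,0,-0.2,0,1],[0,0,-0.25,0,1]]]' >/dev/null
python3 -m jog '[[[0,0,0,0,1],[0,0,0,0,1],[0,0,0,0,1],[0,0,0,0,1],[0,0,0,0,1]]]' >/dev/null
python3 - <<'E'
from d import *
st(); a=cam('top'); b=cam('side')
for o in carrier(a): print(o, deck(o[1:3]))
save(b,'side5.png',(140,120,400,300),2.5)
E
```

```text
t 23.35 tcp deck [-61.7   1.7] z 152.4 rot [-1.8e+02  1.0e-01  8.6e+00] f deck [-0.  -0.2] -0.2
(array([435., 270.]), 0.4615, -0.3366, 0.083) [-145.9 -325.5]
(array([255., 169.]), 0.6625, 0.0269, 0.0536) [106.9   4.1]
```

View pics/side5.png

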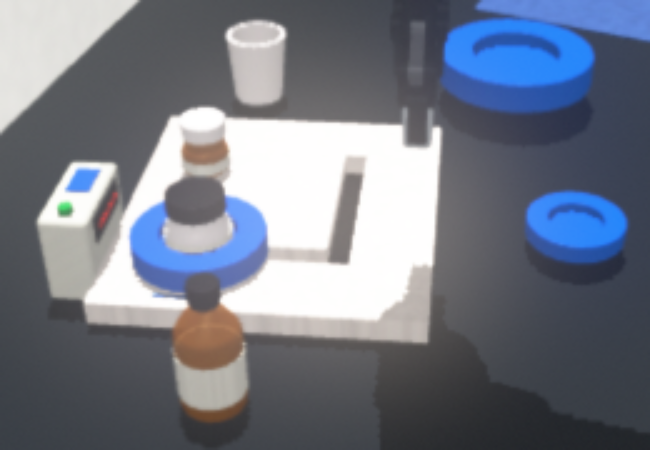

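The carrier lies flat at home with the jar upright (crop (197,225)). The other objects haven't moved and the hand is clear.

```bash
python3 -c "
from plant import ctrl; print(ctrl.sign_off())"
```

```text
the job is handed in; nothing more can be done
None
```

I pushed the carrier round the corner to the end of the slot. The end stop felt rigid twice at the same place (camera fits read 2–4 mm short, about their error), the jar rode upright, nothing else was touched, and I drew the hand back and handed in at about 23 s.

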